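# Refit the drinking-water strainer and hold its cap at the purge position

## Robot

A 7-joint arm with a two-finger parallel gripper is mounted at the origin on the work surface. World frame = base frame: x ahead of the robot, y to its left, z up, the work surface at z = 0. Lengths are in m, angles in rad, forces in N, time in s.
With the tool pointing down it reaches from about 0.4 to 0.85 m from the base axis. Payload 10.4 kg.
Tool frame: the origin (TCP) lies on the centre line of the jaws, within the pads' length; the fingertips stand ctrl.tip_reach ahead of it and the grasp point (between the pads) lies 8 mm behind it (ctrl.tip_reach is the distance from the TCP to the fingertips, in m); y points along the fingers, x is the direction in which the jaws open and shut, and the axes are right-handed (so a half turn about y gives the same grasp; the last joint's range is limited). The gripper opens to 85 mm and grips with 20 to 120 N. Pads are 22 mm wide; open, the fingers measure 114 mm over their backs; the gripper's body (76 mm by 85 mm) begins 54 mm behind the grasp point. The pads swing forward as they close: fully open they stand 13 mm farther back than shut.
Start: joints at [1.199, 0.332, -0.065, 1.46, 0.022, 1.35, -0.088], TCP at [0.214, -0.587, 0.242] pointing down, gripper open.
Joint ranges: [-2.6, 2.6], [-0.5, 2.12], [-1.47, 1.34], [0.16, 2.42], [-1.27, 4.41], [0.06, 2.06], [-2.6, 2.6]. Speed limits (rad/s): [2.22, 2.22, 2.79, 2.79, 3.14, 3.14, 3.14].

## Interface

Orientations are given as a rotation vector (axis times angle).
In Python, from plant import status, camera, camera_model, job, ctrl gives the robot as it stands.
- The arm moves only by the shell command python3 -m creep 'ROWS' [OPENING] [FORCE]. ROWS is text: rows parted by semicolons, each of 6 numbers parted by spaces: the shift along the tool's x, y, z in m, then the turn, a rotation vector about the tool's x, y, z in degrees. A call has exactly 5 rows; each row is the pose to reach, as a shift and turn from the pose commanded when the call began, along the tool's axes at that moment; what a row does not reach only later rows make up. A row lasts 1/8 s, in which the tool goes at most 62.5 mm and 10.7 degrees, less where a joint would pass 70% of its speed; a pose out of reach is approached as far as the arm can. A call with a gripper value outside its range is refused whole. OPENING is the opening in per cent of the stroke, from 0 (shut) to 100 (fully open), set as the call begins (- or left out, the last holds). The fingers move at their own pace and stop on an object; FORCE is the grip in N (left out, the last holds). Time passes only in rows, so rows that repeat a pose let the fingers close, or fill a call up. It gives the time, the measured TCP pose, the force and the opening at its end, in the units of the state.
- status.get_obs(): the state, without advancing time (a new reading comes with each control period).
- camera(name): name is "scene" or "top" or "wrist"; returns (picture, depth): 420x560x3 uint8, blue, green, red; 420x560 float32, m along the optical axis (not along the pixel's ray), 0 where there is no reading.
- camera_model(name): a dict with "fx", "fy", "cx", "cy" (pixels), "rvec" (rotation vector, rad) and "tvec" (3), from world to camera coordinates, as OpenCV has them; the wrist camera has in their place "T_tool_cam" (4x4, takes a point from camera to tool coordinates, whose origin is the TCP and whose axes are the tool frame's). Camera axes: x right, y down, z forward; pixel columns grow to the right and rows downward; lengths in m; the calibration is good to about 2 mm. A picture is of the moment at which its call begins: read the wrist's pose just before it. camera_model takes no time and is no camera call.
- job.close_job(): hands the job in, once; it reports no verdict.
The state is a dict: "t": time; "joint_positions": joint angles; "qd": joint speeds; "effort": joint torques, N m; "tool_pos": TCP position; "eef_rot": TCP orientation; "wrist_force": force on the tool from outside, world axes, zero at the start; "ft_torque": the same for the moment, N m; "width": finger opening in m.
Only numpy, scipy, OpenCV 4.12 (cv2) and the standard library are available. Lean on these libraries where they do the work, as an engineer would, in place of code of your own. Each camera call takes 0.05 s, during which the arm holds its last target.

## Task

Slide the wire-wound strainer ring up off its drying post and set it down over the short spindle of the strainer base. Then put the white bayonet cap over it, lugs down through the notches and fully home, turn it clockwise (seen from above) half-way to the lock, to the single raised mark at 45 degrees, never as far as the lock click at the double mark, and finish there, still gripping the cap against its return spring. Leave the other things where they are.

Things in the scene. Friction and masses are not known exactly. Their poses are not given: they have to be found in the camera images.
- housing: Fixed round aluminium strainer base, 104 mm across, 30 mm high. Origin: centre of its underside on the table, z up. Mid pedestal 44 mm across, top at 30 mm, with a spindle 16 mm across, tip at 60 mm. A bayonet groove round the pedestal, with entry notches centred on its own +x and -x. Two bolted feet at +-y, to 68 mm from the axis; a pipe stub along +x to 100 mm, below 25 mm height.
- seat (a point): Centre of the pedestal's top face on the strainer base, 30 mm above the table: the underside of the strainer ring belongs here.
- notch (a point): Centre of the base's +x entry notch, 41 mm from the axis, 30 mm up. The groove (radius 22 to 45 mm, floor 12 mm above the table) is overhung by a lip (inner radius 37 mm, 22 to 30 mm up) but for this notch and the one opposite, each 34 degrees wide. A cap's lugs go down through the notches to the floor, then turn clockwise seen from above; anticlockwise is blocked.
- half_mark (a point): Single raised dark mark on the base's rim, 45 degrees clockwise of the notch (another is opposite), 33 mm up: a lug's rib points here at half-way. After 0 to 9 degrees of free play a return spring resists the turn, about 0.05 N m at first and 0.08 N m here; it turns the cap back if let go.
- lock_mark (a point): Middle of the double raised mark on the base's rim, 90 degrees clockwise of the notch (another is opposite): the locked position, not to be reached. Sprung balls bear on the lugs from about 58 degrees on and click in behind them at about 85 degrees, which locks the cap.
- cap: White round bayonet cap, mouth down, about 0.18 kg, half-turn symmetric. Skirt 68 mm outer, 60 mm inner diameter, top 71 mm above the lower edge. Two lugs at the lower edge on +x and -x reach 42 mm from the axis, 14 mm wide, 6 mm high; a thin rib above each. Origin: centre of the lower edge, z up; starts on the table. Home in the base: origin 12 mm above the table on the base's axis, x along the base's x at entry.
- knob (a point): Middle of the grey bar knob on the cap's top, 88 mm above the cap's lower edge on its axis. The bar is 46 mm long along the cap's x, 16 mm wide along y, and rises from 71 to 106 mm above the lower edge.
- strainer: Strainer ring, a rigid steel ring wound with dark wire, outer diameter 48 mm, bore 22 mm, 40 mm tall, about 0.12 kg. Origin: centre of its underside, z up. It starts threaded on post_a, resting on the foot plate 10 mm above the table.
- post_a: Fixed drying post that carries the strainer ring: square foot plate 90 x 90 x 10 mm with an upright post 16 mm across, its tip 65 mm above the table. Origin: centre of the underside of the foot plate.
- post_b: Second drying post, the same in shape, carrying the smooth sleeve. Origin: centre of the underside of the foot plate.
- sleeve: Smooth steel sleeve, outer diameter 34 mm, 30 mm tall, on post_b; not needed. Origin: centre of its underside.
- brush: Hand brush lying on the table, bystander.
- wrench: Steel spanner lying on the table, bystander.
- beaker: Open white plastic cup, 64 mm across, 85 mm tall, bystander. Origin: centre of its underside.
- gasket: Flat black rubber gasket, 52 mm across, 6 mm thick, lying on the table, bystander.
- bottle: White closed bottle, 66 mm across, 190 mm tall, bystander. Origin: centre of its underside.
- tray: Shallow white tray 160 x 120 x 40 mm, bystander. Origin: centre of its underside.
Mind the look-alikes: they are no part of the job. Leave any green look-alike of the cap alone.

How it is judged:
By the outcome, as a careful person would: the job done as asked, in the order asked, and still so for the second after the job is handed in, while the arm keeps its last pose, push and grip.
It also fails if it takes over 59 s, if anything falls off the work surface, if the arm or the gripper's body presses on something with over 40 N, if the wrist force passes 120 N, or if a joint passes its speed limit or range.

## Working session

There is one attempt and no reset: what is moved stays moved. The work goes in short steps, Python scripts to look and compute and a shell command to move; the robot and the scene stay as the last step left them, time stands still between calls to the robot, and variables do not carry over. Pictures are saved under pics/ and viewed, and the job is handed in when it is done.

```bash
ls; mkdir -p pics; python3 - <<'E'
from plant import status,camera,camera_model,job,ctrl
import cv2,numpy as np
o=status.get_obs()
print(o, ctrl.tip_reach)
for n in ("scene","top"):
    p,d=camera(n); cv2.imwrite(f"pics/{n}0.png",p); np.savez(f"pics/{n}0.npz",p=p,d=d)
    print(n,camera_model(n))
print(camera_model("wrist"))
E
```

```text
pics
{'t': 0.0, 'joint_positions': array([ 1.19938971,  0.33287153, -0.06469753,  1.46095604,  0.0215456 ,
        1.34987586, -0.08848856]), 'qd': array([ 0.00030381,  0.00085351,  0.00240426, -0.00106328, -0.00088406,
       -0.00028791, -0.00073844]), 'effort': array([-1.17652944e-03, -6.25441074e+01,  4.83837223e-02, -3.91604984e+01,
        1.61390734e-02,  9.88706772e-03,  9.76275572e-06]), 'tool_pos': array([ 0.21349812, -0.58702069,  0.24150907]), 'eef_rot': array([-1.35344755,  0.94936849, -0.94743515]), 'wrist_force': array([ 0.04305132, -0.74780452, -0.27021579]), 'ft_torque': array([ 0.02217805,  0.00676419, -0.01192291]), 'width': 0.08523295494866703} 0.011
scene {'fx': 422.45816206614654, 'fy': 422.45816206614654, 'cx': 274.43339447275207, 'cy': 210.85405333924646, 'rvec': array([ 2.35466668,  1.04654418, -0.30634623]), 'tvec': array([-0.35501855, -0.26473243,  1.49176967])}
top {'fx': 395.8874921714655, 'fy': 395.8874921714655, 'cx': 276.6955467684666, 'cy': 209.7022759328018, 'rvec': array([ 2.20584939, -2.18716667,  0.05942629]), 'tvec': array([0.00859982, 0.51493182, 1.06903382])}
{'fx': 316.27874158104714, 'fy': 316.27874158104714, 'cx': 285.71006797722214, 'cy': 205.13330386867437, 'T_tool_cam': array([[ 9.99999668e-01,  3.69832181e-04,  7.25539000e-04,
         3.58837979e-04],
       [-5.83215442e-04, -2.96572191e-01,  9.55010259e-01,
        -1.32517813e-01],
       [ 5.68368217e-04, -9.55010366e-01, -2.96571876e-01,
         7.64916585e-02],
       [ 0.00000000e+00,  0.00000000e+00,  0.00000000e+00,
         1.00000000e+00]])}
```

View pics/top0.png

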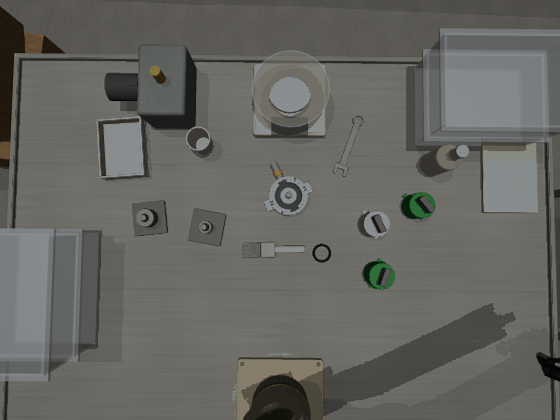

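View pics/scene0.png

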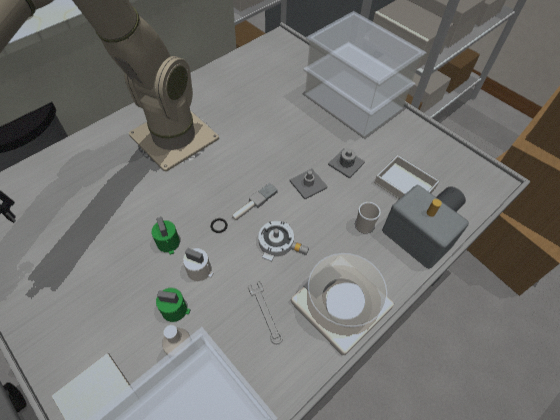

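```bash
python3 - <<'E'
from plant import status
from scipy.spatial.transform import Rotation as R
print(R.from_rotvec(status.get_obs()['eef_rot']).as_matrix().round(4))
E
```

```text
[[ 3.418e-01 -5.000e-04  9.398e-01]
 [-9.398e-01  1.100e-03  3.418e-01]
 [-1.200e-03 -1.000e+00 -1.000e-04]]
```

```bash
cat > h.py <<'E'
from plant import status,camera,camera_model,job,ctrl
import cv2,numpy as np
from scipy.spatial.transform import Rotation as R
def ext(n):
    m=camera_model(n); 
    if 'rvec' in m:
        Rm=cv2.Rodrigues(np.array(m['rvec']))[0]; return m,Rm.T,-Rm.T@np.array(m['tvec'])
    o=status.get_obs(); return wext(o['tool_pos'],o['eef_rot'])
def wext(tp,rv):
    m=camera_model('wrist'); T=np.eye(4);T[:3,:3]=R.from_rotvec(rv).as_matrix();T[:3,3]=tp
    W=T@m['T_tool_cam']; return m,W[:3,:3],W[:3,3]
def ray(e,u,v):
    m,Rw,c=e; d=Rw@np.array([(u-m['cx'])/m['fx'],(v-m['cy'])/m['fy'],1.]); return c,d
def plane(e,u,v,z):
    c,d=ray(e,u,v); return c+d*(z-c[2])/d[2]
def dep(e,u,v,dp):
    c,d=ray(e,u,v); return c+d*dp
def proj(e,P):
    m,Rw,c=e; q=Rw.T@(np.array(P)-c); return np.array([m['fx']*q[0]/q[2]+m['cx'],m['fy']*q[1]/q[2]+m['cy']])
def cloud(e,d):
    m,Rw,c=e; v,u=np.mgrid[:d.shape[0],:d.shape[1]]
    X=np.stack([(u-m['cx'])/m['fx']*d,(v-m['cy'])/m['fy']*d,d],-1)
    return X@Rw.T+c
def tri(e1,p1,e2,p2):
    c1,d1=ray(e1,*p1);c2,d2=ray(e2,*p2)
    s=np.linalg.lstsq(np.stack([d1,-d2],1),c2-c1,rcond=None)[0]
    a=c1+d1*s[0];b=c2+d2*s[1];return (a+b)/2,np.linalg.norm(a-b)
E
python3 - <<'E'
from h import *
f=np.load('pics/top0.npz');e=ext('top');C=cloud(e,f['d'])
for n,u,v in [('left post',147,217),('right post',206,227),('housing',289,196),('cap',377,224),('green1',420,206),('green2',380,275),('beaker',199,140),('bottle',462,152),('table',330,320)]:
    print(n,(C[v,u]).round(3))
p=f['p']
def crop(a,b,w,h,s): return cv2.resize(p[b:b+h,a:a+w],None,fx=s,fy=s,interpolation=cv2.INTER_CUBIC)
cv2.imwrite('pics/z1.png',np.hstack([crop(125,190,110,70,5)]))
cv2.imwrite('pics/z2.png',crop(250,160,160,100,5))
E
```

```text
left post [0.491 0.355 0.048]
right post [0.466 0.198 0.057]
housing [ 0.549 -0.019  0.058]
cap [ 0.476 -0.238  0.104]
green1 [ 0.524 -0.356  0.076]
green2 [ 0.348 -0.25   0.084]
beaker [0.708 0.231 0.004]
bottle [ 0.643 -0.414  0.189]
table [ 0.215 -0.135 -0.002]
```

View pics/z1.png

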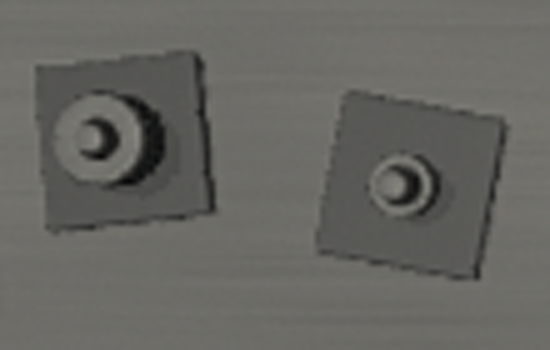

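View pics/z2.png

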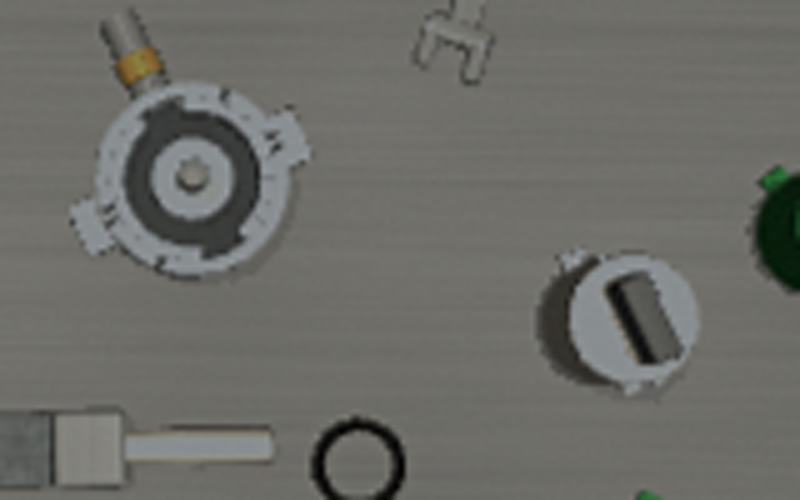

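The left post (px 147,217) carries the wide ring, so it is post_a. The base is at px (289,196) and the white cap at (377,224). I'm moving over the cap to look closely.

```bash
python3 -m creep '-0.02 0 0.03 0 0 0; -0.05 0 0.075 0 0 0; -0.08 0 0.12 0 0 0; -0.11 0 0.165 0 0 0; -0.14 0 0.21 0 0 0'; python3 -m creep '-0.03 0 0.045 0 0 0; -0.06 0 0.09 0 0 0; -0.085 0 0.13 0 0 0; -0.103 0 0.152 0 0 0; -0.103 0 0.152 0 0 0'
```

```text
t: 0.72
tool_pos: [0.3638, -0.3824, 0.2421]
eef_rot: [-1.354, 0.949, -0.948]
wrist_force: [1.0, -0.1, 0.5]
width: 0.0853
t: 1.35
tool_pos: [0.4718, -0.2329, 0.2421]
eef_rot: [-1.355, 0.946, -0.945]
wrist_force: [-0.9, -0.6, -0.2]
width: 0.0857
```

```bash
python3 - <<'E'
from h import *
o=status.get_obs();print(o['t'],o['tool_pos'],R.from_rotvec(o['eef_rot']).as_matrix().round(3))
p,d=camera('wrist');cv2.imwrite('pics/w1.png',p);np.savez('pics/w1.npz',p=p,d=d,tp=o['tool_pos'],rv=o['eef_rot'])
E
```

```text
1.35 [ 0.47178637 -0.2328627   0.24207341] [[ 0.346 -0.     0.938]
 [-0.938  0.001  0.346]
 [-0.001 -1.     0.   ]]
```

View pics/w1.png

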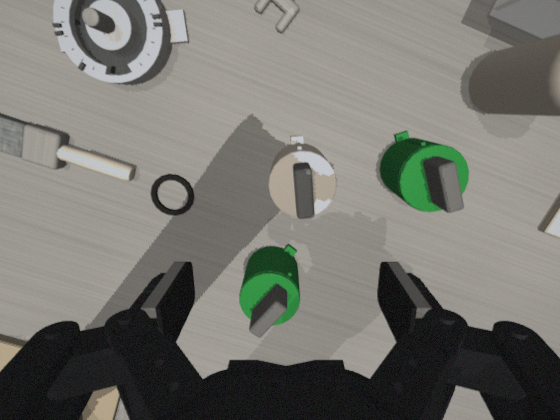

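The wrist view shows the white cap at px (303,185), its bar nearly vertical in the picture and one lug at (297,140). The base is at top left, and the green caps are at (427,175) and (270,290). Next I'll measure the cap from the depth image.

```bash
cat >> h.py <<'E'
def capfit(f,c0,zlift=0.0):
    e=wext(f['tp'],f['rv']);C=cloud(e,f['d']);r=np.hypot(C[...,0]-c0[0],C[...,1]-c0[1])
    out={}
    for n,lo,hi,rm in (('bar',.098,.115,.04),('top',.064,.078,.045)):
        m=(C[...,2]>lo+zlift)&(C[...,2]<hi+zlift)&(r<rm)&(f['d']>0)
        P=C[m]; xy=(P[:,:2]*1e4).astype(np.float32)
        (cx,cy),(w,h),a=cv2.minAreaRect(xy)
        if w<h: w,h,a=h,w,a+90
        (ex,ey),er=cv2.minEnclosingCircle(xy)
        print(n,len(P),'z',np.median(P[:,2]).round(4),'rect c',round(cx/1e4,4),round(cy/1e4,4),'wh',round(w/1e4,4),round(h/1e4,4),'yaw',round(a,1),'circ',round(ex/1e4,4),round(ey/1e4,4),round(er/1e4,4))
E
python3 - <<'E'
from h import *
f=np.load('pics/w1.npz');capfit(f,(.476,-.238))
e=wext(f['tp'],f['rv'])
for u,v in [(297,140)]: print(plane(e,u,v,.006))
for uv in [(287,205),(314,214),(312,166),(293,166)]: print(plane(e,*uv,.106))
C=cloud(e,f['d']);print(C[185,303],C[180,330],C[300,330])
E
```

```text
bar 918 z 0.1067 rect c 0.4806 -0.2466 wh 0.0462 0.016 yaw 25.2 circ 0.4807 -0.2466 0.0232
top 2641 z 0.0719 rect c 0.481 -0.2467 wh 0.0668 0.0664 yaw 63.8 circ 0.482 -0.2465 0.0347
[ 0.51422422 -0.23146514  0.006     ]
[ 0.46599252 -0.23671072  0.106     ]
[ 0.46645692 -0.26236739  0.106     ]
[ 0.50619315 -0.24464431  0.106     ]
[ 0.50055752 -0.22938134  0.106     ]
[ 0.48804447 -0.24338955  0.10647632] [ 0.49469696 -0.27105516  0.07190413] [ 0.3289177  -0.35041019  0.00129061]
```

Cap: centre (0.4807,-0.2466), yaw 25.2°; the bar measures 46×16 mm with its top at 106.7 mm, all as specified. Next I'll look at the base.

```bash
python3 -m creep '-0.035 0 0.028 0 0 0; -0.075 0 0.06 0 0 0; -0.12 0 0.095 0 0 0; -0.155 0 0.125 0 0 0; -0.174 0 0.142 0 0 0'; python3 - <<'E'
from h import *
o=status.get_obs();print(o['t'],o['tool_pos'])
p,d=camera('wrist');cv2.imwrite('pics/w2.png',p);np.savez('pics/w2.npz',p=p,d=d,tp=o['tool_pos'],rv=o['eef_rot'],qd=o['qd'])
print(np.abs(o['qd']).max())
E
```

```text
t: 2.02
tool_pos: [0.545, -0.0222, 0.2422]
eef_rot: [-1.355, 0.948, -0.948]
wrist_force: [-0.7, -0.2, 0.2]
width: 0.0856
2.025 [ 0.54499825 -0.02217776  0.24216707]
0.4050349299671373
```

View pics/w2.png

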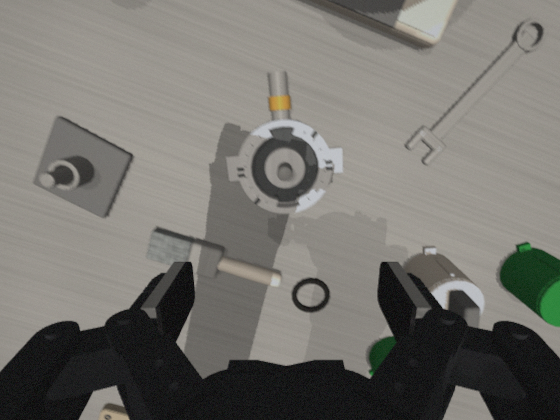

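The base is at px (287,167) with the spindle tip at (284,172), the pipe pointing up in the picture and the notches at about (284,128) and (293,205). Now I'll measure them.

```bash
cat > hs.py <<'E'
from h import *
def run(fn):
    f=np.load(fn);e=wext(f['tp'],f['rv']);C=cloud(e,f['d']);d=f['d']
    r=np.hypot(C[...,0]-.552,C[...,1]+.019)
    m=(C[...,2]>.026)&(C[...,2]<.036)&(r<.06)&(d>0)
    P=C[m]
    sp=C[(C[...,2]>.055)&(C[...,2]<.066)&(r<.03)&(d>0)]
    print('spindle tip',len(sp),sp.mean(0) if len(sp) else 0, (sp.max(0)+sp.min(0))/2 if len(sp) else 0)
    c=np.array([.552,-.019])
    for k in range(8):
        a=np.arctan2(P[:,1]-c[1],P[:,0]-c[0]);rr=np.hypot(P[:,0]-c[0],P[:,1]-c[1])
        # outer edge by sector, skip feet
        pts=[]
        for b in range(72):
            s=(np.floor((a+np.pi)/(2*np.pi)*72)==b)&(rr<.056)
            if s.sum()>3: pts.append(np.append(P[s][np.argmax(rr[s]),:2],rr[s].max()))
        pts=np.array(pts);pts=pts[np.abs(pts[:,2]-.052)<.003]
        A=np.c_[2*pts[:,:2],np.ones(len(pts))];x=np.linalg.lstsq(A,(pts[:,:2]**2).sum(1),rcond=None)[0]
        c=x[:2]
    print('rim c',c,'r',np.sqrt(x[2]+c@c),len(pts),'z',np.median(P[:,2]))
    # notches: sample z at r=39..42 on plane z=.03
    ang=np.arange(-180,180,1.)
    low=[]
    for A_ in ang:
        zs=[]
        for q in (.0395,.041,.0425):
            u,v=proj(e,[c[0]+q*np.cos(np.radians(A_)),c[1]+q*np.sin(np.radians(A_)),.03]);zs.append(C[int(round(v)),int(round(u)),2])
        low.append(np.median(zs))
    low=np.array(low);s=''.join('#' if z<.025 else ('m' if z>.0315 else '.') for z in low)
    for i in range(0,360,90): print(int(ang[i]),s[i:i+90])
    return f,e,C,c
if __name__=='__main__':
    import sys
    f,e,C,c=run(sys.argv[1])
    p=f['p'];u,v=map(int,proj(e,[c[0],c[1],.03]));w=75
    cv2.imwrite('pics/z3.png',cv2.resize(p[v-w-25:v+w,u-w:u+w],None,fx=3.4,fy=3.4,interpolation=cv2.INTER_CUBIC))
    print(u-w,v-w-25)
    r=np.hypot(C[...,0]-c[0],C[...,1]-c[1]);a=np.degrees(np.arctan2(C[...,1]-c[1],C[...,0]-c[0]))
    for lo,hi,nm in ((0,90,'pipe'),):
        m=(r>.062)&(r<.098)&(C[...,2]>.008)&(a>lo)&(a<hi);
        Q=C[m];print(nm,m.sum(),np.degrees(np.arctan2(Q[:,1].mean()-c[1],Q[:,0].mean()-c[0])))
    for s in (1,-1):
        ctr=np.radians(23+90*s);da=np.abs((a-np.degrees(ctr)+180)%360-180)
        m=(r>.054)&(r<.07)&(da<20)&(C[...,2]>.005);Q=C[m];print('foot',m.sum(),Q.mean(0) if len(Q) else 0,np.degrees(np.arctan2(Q[:,1].mean()-c[1],Q[:,0].mean()-c[0]))-90*s)
E
python3 hs.py pics/w2.npz
```

```text
spindle tip 189 [ 0.55586763 -0.0183166   0.06028797] [ 0.55545764 -0.01851919  0.05908387]
rim c [ 0.5551139  -0.01850059] r 0.051950983887007904 72 z 0.030943121724026856
-180 ......mm.#################################.......mmm.m..m.........m.....m.......mm........
-90 ....m..m.......mmmm......m........m.................mm....mm.................m..m.m.......
0 m...mm...################################.........m........mmmm......m...m............m...
90 ........m.........m.............m.......m.......m....m..mm...mm...........................
210 69
pipe 1650 22.059276646559404
foot 8463 [0.52982816 0.0378289  0.29495876] 24.174829246326965
foot 7789 [ 0.57253275 -0.07782316  0.29159448] 16.363790755818357
```

View pics/z3.png

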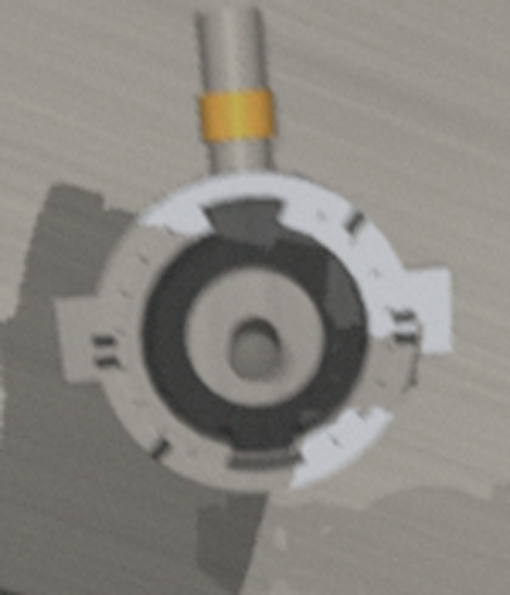

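```bash
python3 -m creep '-0.035 0 0.007 0 -1 0; -0.08 0 0.016 0 -2 0; -0.13 0 0.026 0 -3 0; -0.18 0 0.037 0 -4 0; -0.23 0 0.048 0 -4.6 0'; python3 -m creep '-0.05 0 0.006 0 0 0; -0.095 0 0.011 0 0 0; -0.125 0 0.015 0 0 0; -0.137 0 0.017 0 0 0; -0.137 0 0.017 0 0 0';  python3 - <<'E'
from h import *
o=status.get_obs();print(o['t'],o['tool_pos'],R.from_rotvec(o['eef_rot']).as_matrix().round(3), o['joint_positions'])
p,d=camera('wrist');cv2.imwrite('pics/w3.png',p);np.savez('pics/w3.npz',p=p,d=d,tp=o['tool_pos'],rv=o['eef_rot'],qd=o['qd'])
print(np.abs(o['qd']).max())
E
```

```text
t: 2.7
tool_pos: [0.5116, 0.2088, 0.2421]
eef_rot: [-1.382, 0.889, -0.89]
wrist_force: [0.2, 0.2, -0.9]
width: 0.0856
t: 3.32
tool_pos: [0.4703, 0.3401, 0.242]
eef_rot: [-1.383, 0.888, -0.888]
wrist_force: [0.2, -0.5, 0.2]
width: 0.0854
3.325 [0.47030634 0.34009182 0.24198516] [[ 0.416 -0.     0.91 ]
 [-0.91  -0.001  0.416]
 [ 0.001 -1.    -0.   ]] [-0.0773879   0.32688967 -0.77214713  1.55134774  0.23154319  1.35824368
 -2.01449182]
0.022347434442467326
```

View pics/w3.png

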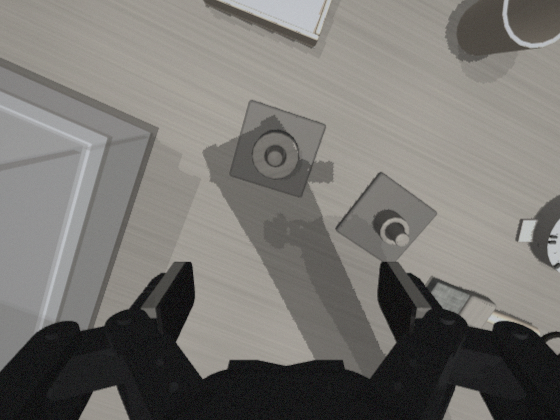

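The ring is at px (275,155) and the sleeve at (395,232). A bin stands at the left with its corner at (155,128), so I'll check clearance as well.

```bash
python3 - <<'E'
from h import *
f=np.load('pics/w3.npz');e=wext(f['tp'],f['rv']);C=cloud(e,f['d']);d=f['d']
print('tip px',C[157,275],'ringtop',C[146,262],C[172,275])
c=np.array([.50,.36])
r=np.hypot(C[...,0]-c[0],C[...,1]-c[1])
for n,lo,hi,rm in(('ringtop',.045,.054,.05),('tip',.059,.07,.03),('plate',.007,.013,.08)):
    P=C[(C[...,2]>lo)&(C[...,2]<hi)&(r<rm)&(d>0)];xy=(P[:,:2]*1e4).astype(np.float32)
    if len(P): 
        (x,y),R_=cv2.minEnclosingCircle(xy);q=cv2.minAreaRect(xy);print(n,len(P),'z',np.median(P[:,2]),'circ',x/1e4,y/1e4,R_/1e4,'rect',np.array(q[0])/1e4,np.array(q[1])/1e4,q[2])
for uv in [(155,128),(100,150),(60,70),(105,143)]: print('box',uv,C[uv[1],uv[0]])
g=np.load('pics/top0.npz');et=ext('top');T=cloud(et,g['d'])
m=(T[...,1]>.42)&(T[...,0]<.52)&(T[...,0]>.1)&(T[...,2]>.02)
print('box pts top',T[m].min(0),T[m].max(0),m.sum())
m=(C[...,2]>.02)&(r<.2)&(r>.04); Q=C[m]; 
q=Q[(Q[:,1]>.40)]; print('near', len(q), q[np.argmin(np.hypot(*(q[:,:2]-c).T))] if len(q) else None)
E
```

```text
tip px [0.49340467 0.36131245 0.06673669] ringtop [0.49560345 0.37729676 0.05016768] [0.47673658 0.35443783 0.05063883]
ringtop 1418 z 0.05080988567788566 circ 0.491610888671875 0.36150400390625 0.02468365936279297 rect [0.49170298 0.36183811] [0.04780656 0.0484077 ] 75.12162017822266
tip 203 z 0.06559572245313866 circ 0.491665625 0.361423974609375 0.007813130187988281 rect [0.49212036 0.36140134] [0.0144194  0.01477047] 23.618106842041016
plate 4317 z 0.010894980582195068 circ 0.491615234375 0.36201064453125 0.0617058349609375 rect [0.49144634 0.36148093] [0.0901402  0.08997994] 6.829594135284424
box (155, 128) [0.45655495 0.49802817 0.00106125]
box (100, 150) [0.44886861 0.491933   0.12114209]
box (60, 70) [0.47267214 0.61072511 0.00140021]
box (105, 143) [0.45581974 0.48987634 0.12088834]
box pts top [0.13859215 0.48895191 0.02000247] [0.45925491 0.60611631 0.25029023] 13358
near 21960 [0.45804698 0.40026241 0.31876763]
```

```bash
python3 -m creep '-0.006 0.02 0.015 0 0 0; -0.0105 0.06 0.028 0 0 0; -0.0105 0.105 0.0282 0 0 0; -0.0105 0.145 0.0282 0 0 0; -0.0105 0.170 0.0282 0 0 0' && python3 -m creep '0 0.015 0 0 0 0; 0 0.03 0 0 0 0; 0 0.041 0 0 0 0; 0 0.046 0 0 0 0; 0 0.046 0 0 0 0' && python3 -m creep '0 0 0 0 0 0; 0 0 0 0 0 0; 0 0 0 0 0 0; 0 0 0 0 0 0; 0 0 0 0 0 0' 20 50
```

```text
t: 4.0
tool_pos: [0.4918, 0.3592, 0.07]
eef_rot: [-1.384, 0.89, -0.89]
wrist_force: [-0.0, -0.2, 0.7]
width: 0.0855
t: 4.62
tool_pos: [0.491, 0.3623, 0.0263]
eef_rot: [-1.382, 0.887, -0.888]
wrist_force: [0.6, -0.5, 0.1]
width: 0.0856
t: 5.25
tool_pos: [0.4913, 0.3626, 0.027]
eef_rot: [-1.381, 0.887, -0.888]
wrist_force: [-0.3, -0.4, 5.8]
width: 0.0462
```

```bash
python3 -m creep '0 -0.01 0 0 0 0; 0 -0.03 0 0 0 0; 0 -0.055 0 0 0 0; 0 -0.085 0 0 0 0; 0 -0.12 0 0 0 0' && python3 - <<'E'
from h import *
o=status.get_obs();print(o['t'],o['tool_pos'],o['width'],o['wrist_force'])
p,d=camera('wrist');cv2.imwrite('pics/w4.png',p);np.savez('pics/w4.npz',p=p,d=d,tp=o['tool_pos'],rv=o['eef_rot'],qd=o['qd'])
E
```

```text
t: 5.88
tool_pos: [0.4908, 0.3622, 0.1482]
eef_rot: [-1.382, 0.887, -0.887]
wrist_force: [0.7, 0.6, -0.9]
width: 0.0464
5.875 [0.4907726  0.36218413 0.1482455 ] 0.04638036298396151 [ 0.73109145  0.55137616 -0.88806597]
```

View pics/w4.png

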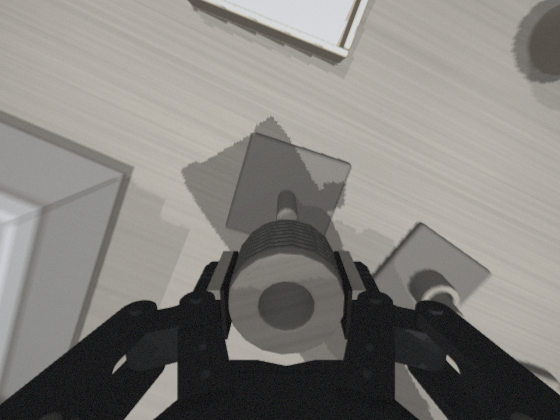

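The ring is off the post and gripped, with its bore at px (287,305). I'll check its place in the tool frame.

```bash
python3 - <<'E'
from h import *
f=np.load('pics/w4.npz');e=wext(f['tp'],f['rv']);C=cloud(e,f['d']);d=f['d']
Rm=R.from_rotvec(f['rv']).as_matrix();L=(C-f['tp'])@Rm
for uv in [(240,310),(335,310),(287,344),(287,262)]: print(uv,L[uv[1],uv[0]].round(4))
v,u=np.mgrid[:420,:560]
m=(np.abs(L[...,0])<.03)&(np.abs(L[...,2])<.035)&(np.abs(L[...,1]+.024)<.004)&(v<350)&(u>225)&(u<350)
P=L[m];print(m.sum(),np.median(P[:,1]));(x,y),r=cv2.minEnclosingCircle((P[:,[0,2]]*1e4).astype(np.float32));print(x/1e4,y/1e4,r/1e4,P.min(0),P.max(0))
A=np.c_[P[:,0],P[:,2],np.ones(len(P))];print('tilt deg',np.degrees(np.linalg.lstsq(A,P[:,1],rcond=None)[0][:2]))
E
```

```text
(240, 310) [-0.0177 -0.0245 -0.0008]
(335, 310) [ 0.0202 -0.0243 -0.001 ]
(287, 344) [ 0.0011 -0.0241 -0.0177]
(287, 262) [ 0.001  -0.0238  0.02  ]
8131 -0.023798314880737484
0.0009819178581237794 0.0011100392341613769 0.02665660095214844 [-0.02328999 -0.02799493 -0.02133125] [ 0.02555428 -0.02000218  0.02437548]
tilt deg [-0.12092237  0.40307849]
```

```bash
python3 -m creep '0.03 0 -0.008 0 0 0; 0.075 0 -0.02 0 0 0; 0.12 0 -0.032 0 0 0; 0.165 0 -0.044 0 0 0; 0.21 0 -0.056 0 0 0' && python3 -m creep '0.045 0 -0.012 0 0 0; 0.09 0 -0.025 0 0 0; 0.13 0 -0.036 0 0 0; 0.155 0 -0.042 0 0 0; 0.162 0 -0.0443 0 0 0' && python3 -m creep '0 0.01 0 0 0 0; 0 0.025 0 0 0 0; 0 0.03 0 0 0 0; 0 0.03 0 0 0 0; 0 0.03 0 0 0 0' && python3 - <<'E'
from h import *
o=status.get_obs();print(o['t'],o['tool_pos'],o['width'],R.from_rotvec(o['eef_rot']).as_matrix().round(3))
p,d=camera('wrist');cv2.imwrite('pics/w5.png',p);np.savez('pics/w5.npz',p=p,d=d,tp=o['tool_pos'],rv=o['eef_rot'],qd=o['qd'])
E
```

```text
t: 6.55
tool_pos: [0.5277, 0.1467, 0.1475]
eef_rot: [-1.382, 0.886, -0.888]
wrist_force: [0.9, 0.2, -1.6]
width: 0.0464
t: 7.18
tool_pos: [0.5548, -0.0194, 0.1471]
eef_rot: [-1.381, 0.889, -0.89]
wrist_force: [-0.1, -0.0, -2.4]
width: 0.0458
t: 7.8
tool_pos: [0.5548, -0.0174, 0.1166]
eef_rot: [-1.382, 0.887, -0.888]
wrist_force: [0.3, -0.4, -1.7]
width: 0.0458
7.8 [ 0.55477818 -0.01742604  0.11656606] 0.045830612580420024 [[ 0.416  0.     0.909]
 [-0.909  0.     0.416]
 [ 0.    -1.     0.   ]]
```

View pics/w5.png

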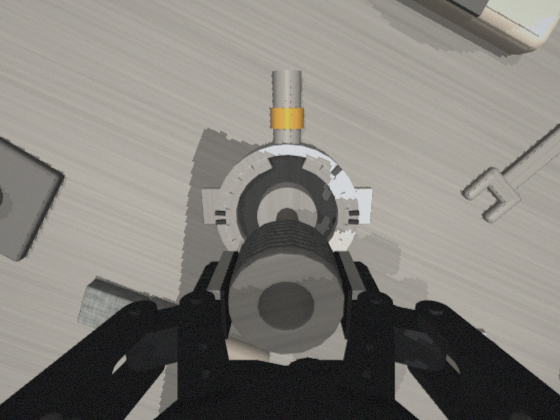

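The base is visible ahead of the ring: rim centre about px (287,210), pipe straight up at column 287, and the ring on the same column. I'll refit the rim from this still view.

```bash
python3 - <<'E'
from h import *
f=np.load('pics/w5.npz');e=wext(f['tp'],f['rv']);C=cloud(e,f['d']);d=f['d']
c=np.array([.555,-.0185]);v,u=np.mgrid[:420,:560]
for k in range(6):
    rr=np.hypot(C[...,0]-c[0],C[...,1]-c[1]);m=(C[...,2]>.026)&(C[...,2]<.036)&(rr<.055)&(v<245)
    P=C[m][:,:2];r=rr[m];a=np.degrees(np.arctan2(P[:,1]-c[1],P[:,0]-c[0]))
    pts=[]
    for b in np.arange(-180,180,4):
        s=(a>=b)&(a<b+4)
        if s.sum()>5 and abs(r[s].max()-.052)<.0025 and abs(abs((b+2-25+180)%360-180)-90)>18: pts.append(P[s][np.argmax(r[s])])
    pts=np.array(pts);x=np.linalg.lstsq(np.c_[2*pts,np.ones(len(pts))],(pts**2).sum(1),rcond=None)[0];c=x[:2]
print(c,np.sqrt(x[2]+c@c),len(pts))
Rm=R.from_rotvec(f['rv']).as_matrix();print('housing in tool',Rm.T@(np.array([*c,.03])-f['tp']))
E
```

```text
[ 0.55542945 -0.01846344] 0.05192847251858654 41
housing in tool [0.0012015  0.0865663  0.00012318]
```

Aligned to within about 0.5 mm; lowering.

```bash
python3 -m creep '0 0.01 0 0 0 0; 0 0.025 0 0 0 0; 0 0.04 0 0 0 0; 0 0.05 0 0 0 0; 0 0.057 0 0 0 0' && python3 -m creep '0 0.004 0 0 0 0; 0 0.008 0 0 0 0; 0 0.011 0 0 0 0; 0 0.013 0 0 0 0; 0 0.013 0 0 0 0'
```

```text
t: 8.48
tool_pos: [0.5543, -0.0177, 0.0584]
eef_rot: [-1.382, 0.888, -0.887]
wrist_force: [-0.0, -1.0, -1.3]
width: 0.046
t: 9.1
tool_pos: [0.5546, -0.0178, 0.0469]
eef_rot: [-1.382, 0.887, -0.888]
wrist_force: [-3.4, -0.2, 4.6]
width: 0.0461
```

```bash
python3 -m creep '0 0 0 0 0 0; 0 0 0 0 0 0; 0 0 0 0 0 0; 0 -0.01 0 0 0 0; 0 -0.03 0 0 0 0' 100 && python3 -m creep '0 -0.03 0 0 0 0; 0 -0.07 0 0 0 0; 0 -0.12 0 0 0 0; 0 -0.165 0 0 0 0; 0 -0.165 0 0 0 0' && python3 - <<'E'
from h import *
o=status.get_obs();print(o['t'],o['tool_pos'],o['width'],R.from_rotvec(o['eef_rot']).as_matrix().round(3))
p,d=camera('wrist');cv2.imwrite('pics/w6.png',p);np.savez('pics/w6.npz',p=p,d=d,tp=o['tool_pos'],rv=o['eef_rot'],qd=o['qd'])
f=np.load('pics/w6.npz')
e=wext(f['tp'],f['rv']);C=cloud(e,f['d']);d=f['d']
c=np.array([.5554,-.0185]);r=np.hypot(C[...,0]-c[0],C[...,1]-c[1])
P=C[(C[...,2]>.065)&(C[...,2]<.075)&(r<.035)];(x,y),q=cv2.minEnclosingCircle((P[:,:2]*1e4).astype(np.float32));print('ring',len(P),np.median(P[:,2]),x/1e4,y/1e4,q/1e4)
A=np.c_[P[:,:2],np.ones(len(P))];print('tilt deg',np.degrees(np.linalg.lstsq(A,P[:,2],rcond=None)[0][:2]))
E
```

```text
t: 9.72
tool_pos: [0.5542, -0.0176, 0.077]
eef_rot: [-1.383, 0.888, -0.887]
wrist_force: [0.4, 0.3, 0.6]
width: 0.0853
t: 10.35
tool_pos: [0.5563, -0.0172, 0.2466]
eef_rot: [-1.379, 0.881, -0.893]
wrist_force: [-0.1, -0.1, -0.1]
width: 0.0854
10.35 [ 0.55631709 -0.01724108  0.24663835] 0.08537957657429658 [[ 0.416  0.008  0.909]
 [-0.909 -0.001  0.416]
 [ 0.004 -1.     0.007]]
ring 1423 0.07075498327812274 0.554697509765625 -0.018209556579589843 0.024605496215820314
tilt deg [-0.63917912 -0.418193  ]
```

View pics/w6.png

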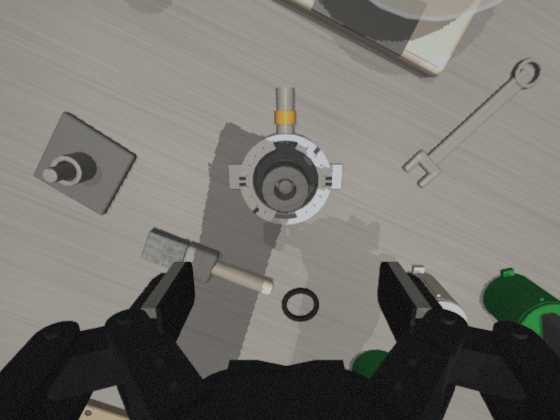

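The ring is seated, top at 70 mm and centred, at px (285,188). On to the cap.

```bash
python3 -m creep '0.025 0 -0.023 0 0 0; 0.06 0 -0.055 0 0 0; 0.1 0 -0.092 0 0 0; 0.14 0 -0.129 0 0 0; 0.165 0 -0.152 0 0 0' 60 && python3 -m creep '0.008 0 -0.0075 0 0 0; 0.0116 0.02 -0.0107 0 0 0; 0.0116 0.05 -0.0107 0 0 0; 0.0116 0.07 -0.0107 0 0 0; 0.0116 0.07 -0.0107 0 0 0' && python3 - <<'E'
from h import *
o=status.get_obs();print(o['t'],o['tool_pos'],o['width'],R.from_rotvec(o['eef_rot']).as_matrix().round(3))
p,d=camera('wrist');cv2.imwrite('pics/w7.png',p);np.savez('pics/w7.npz',p=p,d=d,tp=o['tool_pos'],rv=o['eef_rot'],qd=o['qd'])
f=np.load('pics/w7.npz')
capfit(f,(.48,-.246))
E
```

```text
t: 11.02
tool_pos: [0.4832, -0.2336, 0.2407]
eef_rot: [-1.382, 0.891, -0.889]
wrist_force: [-0.4, 0.7, -0.4]
width: 0.0511
t: 11.65
tool_pos: [0.4795, -0.2443, 0.1699]
eef_rot: [-1.382, 0.889, -0.883]
wrist_force: [1.0, -0.7, 1.0]
width: 0.0514
11.65 [ 0.47954115 -0.24428616  0.16985004] 0.051374431589670526 [[ 0.418 -0.003  0.909]
 [-0.909  0.002  0.418]
 [-0.003 -1.    -0.002]]
bar 1550 z 0.1067 rect c 0.4811 -0.2463 wh 0.0454 0.0159 yaw 24.6 circ 0.4811 -0.2462 0.0232
top 4230 z 0.0719 rect c 0.4805 -0.2464 wh 0.0675 0.0667 yaw 2.8 circ 0.4817 -0.2458 0.0351
```

View pics/w7.png

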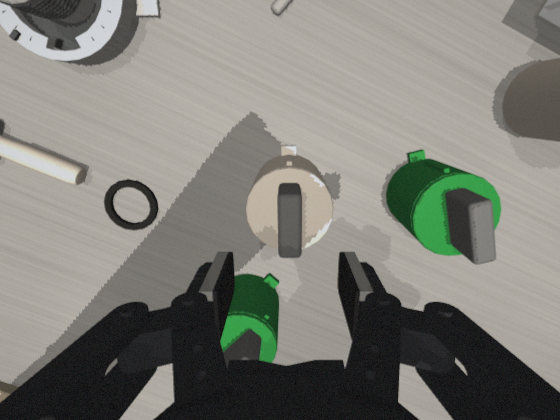

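The bar is at px (289,220), aligned with the tool at yaw 24.6°. Descending and gripping.

```bash
python3 -m creep '0.0014 0.015 0 0 0 0; 0.0014 0.04 0 0 0 0; 0.0014 0.065 0 0 0 0; 0.0014 0.078 0 0 0 0; 0.0014 0.082 0 0 0 0' && python3 -m creep '0 0 0 0 0 0; 0 0 0 0 0 0; 0 0 0 0 0 0; 0 0 0 0 0 0; 0 0 0 0 0 0' 5 70
```

```text
t: 12.32
tool_pos: [0.4806, -0.2471, 0.0889]
eef_rot: [-1.382, 0.888, -0.887]
wrist_force: [-0.2, -0.3, 0.8]
width: 0.0509
t: 12.95
tool_pos: [0.4811, -0.2475, 0.09]
eef_rot: [-1.382, 0.887, -0.889]
wrist_force: [-0.9, 0.5, 6.2]
width: 0.015
```

```bash
python3 -m creep '0 -0.01 0 0 0 0; 0 -0.035 0 0 0 0; 0 -0.065 0 0 0 0; 0 -0.095 0 0 0 0; 0 -0.11 0 0 0 0' && python3 -m creep '0 -0.004 0 0 0 0; 0 -0.004 0 0 0 0; -0.02 -0.004 0.018 0 0 0; -0.05 -0.004 0.045 0 0 0; -0.085 -0.004 0.077 0 0 0'; python3 - <<'E'
from h import *
o=status.get_obs();print(o['t'],o['tool_pos'],o['width'],R.from_rotvec(o['eef_rot']).as_matrix().round(3))
p,d=camera('wrist');cv2.imwrite('pics/w8.png',p);np.savez('pics/w8.npz',p=p,d=d,tp=o['tool_pos'],rv=o['eef_rot'],qd=o['qd'])
f=np.load('pics/w8.npz')
e=wext(f['tp'],f['rv']);C=cloud(e,f['d']);Rm=R.from_rotvec(f['rv']).as_matrix();L=(C-f['tp'])@Rm
for n,lo,hi in(('bar',-.025,-.013),('top',.01,.025)):
    m=(L[...,1]>lo)&(L[...,1]<hi)&(np.hypot(L[...,0],L[...,2])<.045)
    P=L[m];print(n,len(P),np.median(P[:,1]),P.min(0),P.max(0)); 
    q=cv2.minAreaRect((P[:,[0,2]]*1e4).astype(np.float32));print(q)
    A=np.c_[P[:,0],P[:,2],np.ones(len(P))];print('tilt deg',np.degrees(np.linalg.lstsq(A,P[:,1],rcond=None)[0][:2]))
E
```

```text
t: 13.58
tool_pos: [0.4811, -0.2475, 0.2011]
eef_rot: [-1.382, 0.886, -0.889]
wrist_force: [0.3, -0.9, -1.3]
width: 0.0152
t: 14.2
tool_pos: [0.5149, -0.1374, 0.202]
eef_rot: [-1.382, 0.89, -0.887]
wrist_force: [0.4, -0.3, -1.2]
width: 0.0147
14.2 [ 0.5148606  -0.13738825  0.20200376] 0.01470274184780826 [[ 0.415 -0.002  0.91 ]
 [-0.91   0.     0.415]
 [-0.001 -1.    -0.001]]
bar 4318 -0.016809174180070142 [-0.02068011 -0.02497304 -0.02294709] [ 0.02159555 -0.01300281  0.0232565 ]
((3.8249216079711914, 3.9998779296875), (409.6937561035156, 403.944580078125), 46.426815032958984)
tilt deg [ 0.03417413 -0.0589718 ]
top 5703 0.01812133431253962 [-0.03383902  0.01000703 -0.01704102] [0.03362328 0.02499282 0.03371535]
((-1.068389892578125, 83.39389038085938), (507.52294921875, 674.6243896484375), 89.9916000366211)
tilt deg [0.30718539 1.18258417]
```

View pics/w8.png

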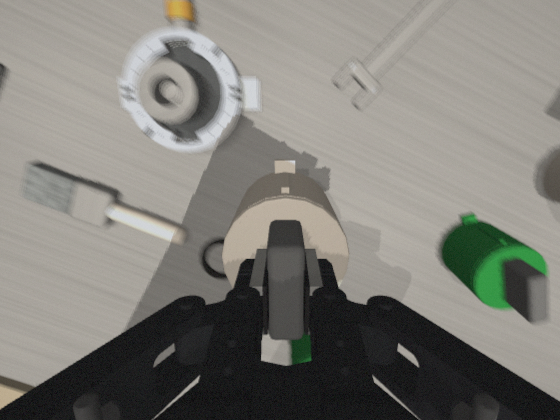

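Cap held level; its axis is within 0.5 mm of the tool axis (bar at px 287, lug at (285,165)). Moving it over the base.

```bash
python3 -m creep '-0.03 0 0.027 0 0 0; -0.06 0 0.055 0 0 0; -0.08 0 0.0735 0 0 0; -0.0931 0 0.0854 0 0 0; -0.0931 0 0.0854 0 0 0'; python3 -m creep '0 0 0 0 0 0; 0 0 0 0 0 0; 0 0.005 0 0 0 0; 0 0.01 0 0 0 0; 0 0.01 0 0 0 0';python3 - <<'E'
from h import *
o=status.get_obs();print(o['t'],o['tool_pos'],o['width'],R.from_rotvec(o['eef_rot']).as_matrix().round(3),o['joint_positions'])
p,d=camera('wrist');cv2.imwrite('pics/w9.png',p);np.savez('pics/w9.npz',p=p,d=d,tp=o['tool_pos'],rv=o['eef_rot'],qd=o['qd'])
p,d=camera('scene');cv2.imwrite('pics/s9.png',cv2.resize(p[170:300,200:360],None,fx=5,fy=4.6,interpolation=cv2.INTER_CUBIC))
E
```

```text
t: 14.88
tool_pos: [0.5541, -0.017, 0.2026]
eef_rot: [-1.383, 0.887, -0.885]
wrist_force: [0.1, 0.4, -1.5]
width: 0.0149
t: 15.5
tool_pos: [0.5539, -0.0179, 0.1927]
eef_rot: [-1.383, 0.888, -0.887]
wrist_force: [-0.2, 0.0, -2.0]
width: 0.0147
15.5 [ 0.55388701 -0.01793487  0.19267548] 0.014730151708950836 [[ 0.416 -0.001  0.909]
 [-0.909 -0.     0.416]
 [-0.    -1.    -0.001]] [ 0.48947223  0.27179414 -0.62794141  1.68999495  0.16769837  1.23518668
 -1.3184552 ]
```

View pics/w9.png

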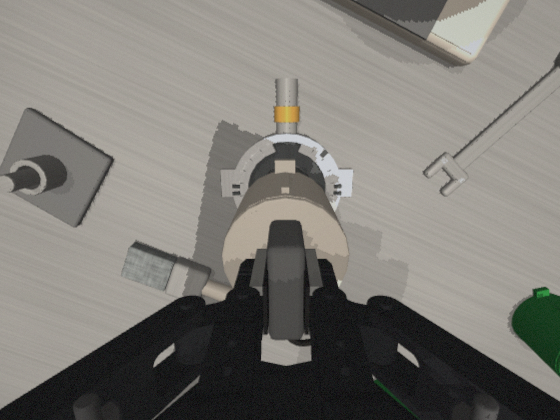

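View pics/s9.png

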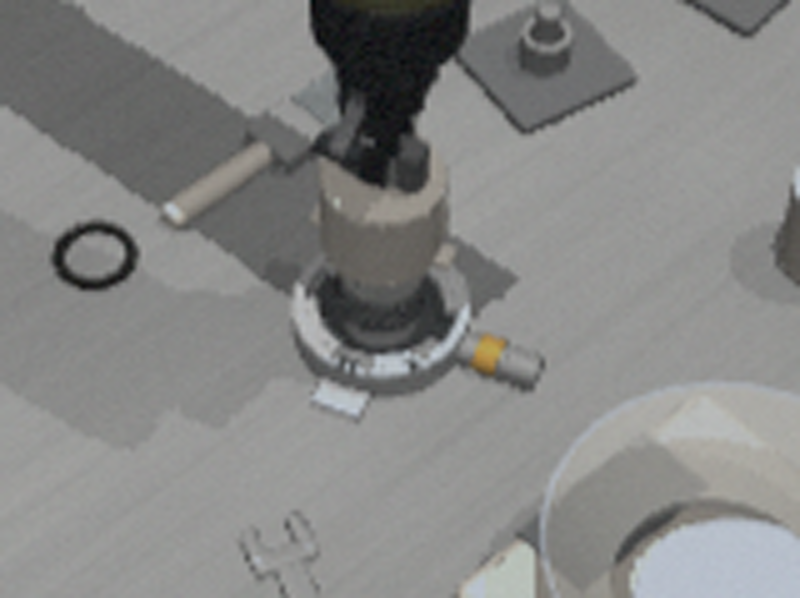

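```bash
python3 -m creep '0.0005 0.01 0.001 0 0 0; 0.0005 0.025 0.001 0 0 0; 0.0005 0.045 0.001 0 0 0; 0.0005 0.06 0.001 0 0 0; 0.0005 0.066 0.001 0 0 0' - 100; python3 -m creep '0 0 0 0 0 0; 0 0.002 0 0 0 0; 0 0.005 0 0 0 0; 0 0.008 0 0 0 0; 0 0.01 0 0 0 0'
```

```text
t: 16.23
tool_pos: [0.5548, -0.0178, 0.1259]
eef_rot: [-1.383, 0.889, -0.886]
wrist_force: [-0.5, 0.1, -1.9]
width: 0.0144
t: 16.85
tool_pos: [0.5553, -0.0178, 0.1171]
eef_rot: [-1.382, 0.888, -0.888]
wrist_force: [-0.4, -1.0, -1.6]
width: 0.0141
```

The lugs are entering the notches with no contact force. Continuing.

```bash
python3 -m creep '0 0.004 0 0 0 0; 0 0.008 0 0 0 0; 0 0.011 0 0 0 0; 0 0.013 0 0 0 0; 0 0.014 0 0 0 0'; python3 -m creep '0 0.001 0 0 0 0; 0 0.002 0 0 0 0; 0 0.002 0 0 0 0; 0 0.002 0 0 0 0; 0 0.002 0 0 0 0'; python3 - <<'E'
from h import *
o=status.get_obs();print(o['t'],o['tool_pos'],o['wrist_force'],o['ft_torque'])
E
```

```text
t: 17.48
tool_pos: [0.5553, -0.0178, 0.1032]
eef_rot: [-1.382, 0.888, -0.888]
wrist_force: [-0.8, -0.1, -1.3]
width: 0.0141
t: 18.1
tool_pos: [0.5556, -0.0176, 0.1022]
eef_rot: [-1.382, 0.887, -0.888]
wrist_force: [-3.5, 0.3, 7.1]
width: 0.0142
18.1 [ 0.55556181 -0.01763906  0.1021748 ] [-3.49105186  0.26816793  7.12156752] [ 0.00404929  0.83269635 -0.00690928]
```

Home: TCP at 0.1022 m with 8 N contact, as expected. Turning clockwise (+ about tool y, which points down).

```bash
python3 -m creep '0 -0.0005 0 0 4 0; 0 -0.0005 0 0 10 0; 0 -0.0005 0 0 16 0; 0 -0.0005 0 0 20 0; 0 -0.0005 0 0 20 0'; python3 - <<'E'
from h import *
o=status.get_obs();M=R.from_rotvec(o['eef_rot']).as_matrix();print(o['t'],o['tool_pos'],'az',np.degrees(np.arctan2(M[1,2],M[0,2])),o['wrist_force'],o['ft_torque'])
p,d=camera('wrist');cv2.imwrite('pics/w10.png',p);np.savez('pics/w10.npz',p=p,d=d,tp=o['tool_pos'],rv=o['eef_rot'],qd=o['qd'])
E
```

```text
t: 18.73
tool_pos: [0.5556, -0.0178, 0.1022]
eef_rot: [-1.246, 1.149, -1.15]
wrist_force: [-3.2, 0.2, 3.7]
width: 0.0144
18.725 [ 0.55556966 -0.01780234  0.1022117 ] az 4.62316470150709 [-3.24917564  0.23755681  3.70278672] [-0.01603012 -0.0951694  -0.00303462]
```

View pics/w10.png

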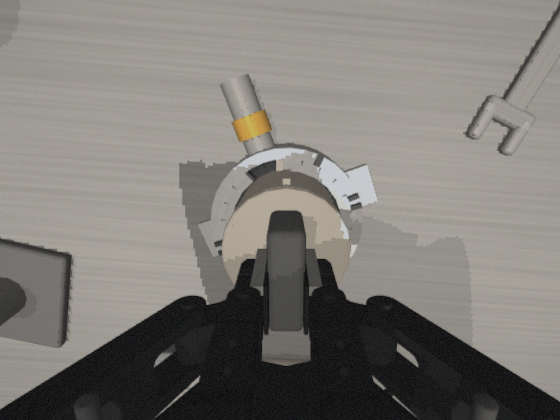

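The cap turns with the gripper: the bar stays vertical at px 287, and the notch is now at upper left (262,170). Next, the remaining 25°.

```bash
python3 -m creep '0 0 0 0 5 0; 0 0 0 0 11 0; 0 0 0 0 17 0; 0 0 0 0 22 0; 0 0 0 0 24 0'; python3 -m creep '0 0 0 0 1 0; 0 0 0 0 1 0; 0 0 0 0 1 0; 0 0 0 0 1 0; 0 0 0 0 1 0'; python3 - <<'E'
from h import *
o=status.get_obs();M=R.from_rotvec(o['eef_rot']).as_matrix();print(o['t'],o['tool_pos'],'az',np.degrees(np.arctan2(M[1,2],M[0,2])),o['wrist_force'],o['ft_torque'],o['width'])
p,d=camera('wrist');np.savez('pics/w11.npz',p=p,d=d,tp=o['tool_pos'],rv=o['eef_rot'],qd=o['qd'])
cv2.imwrite('pics/w11.png',cv2.resize(p[60:260,180:400],None,fx=3.6,fy=3,interpolation=cv2.INTER_CUBIC))
p,d=camera('scene');cv2.imwrite('pics/s11.png',cv2.resize(p[170:290,210:340],None,fx=5,fy=5,interpolation=cv2.INTER_CUBIC))
p,d=camera('top');cv2.imwrite('pics/t11.png',p)
f=np.load('pics/w11.npz');e=wext(f['tp'],f['rv']);C=cloud(e,f['d'])
# bar-top yaw in world and cap-top
r=np.hypot(C[...,0]-.5556,C[...,1]+.0178);m=(C[...,2]>.114)&(C[...,2]<.122)&(r<.026);u=np.where(m)
L=(C-f['tp'])@M; m&=np.abs(L[...,0])<.012
q=cv2.minAreaRect((C[m][:,:2]*1e4).astype(np.float32));print(m.sum(),np.median(C[m][:,2]),q)
# expected mark direction
for a in (24.8,24.8-45,24.8-90): print(a,proj(e,[.5554+.0475*np.cos(np.radians(a)),-.0185+.0475*np.sin(np.radians(a)),.033]))
E
```

```text
t: 19.4
tool_pos: [0.5558, -0.0177, 0.1022]
eef_rot: [-1.029, 1.453, -1.454]
wrist_force: [-2.0, 0.2, 3.7]
width: 0.0145
t: 20.02
tool_pos: [0.5558, -0.0176, 0.1022]
eef_rot: [-1.019, 1.465, -1.466]
wrist_force: [-0.4, 0.8, 5.3]
width: 0.0145
20.025 [ 0.55578321 -0.01762746  0.102175  ] az -20.35239503957716 [-0.40204369  0.75801799  5.32690297] [ 0.09099702 -0.55202355  0.59869395] 0.014459973761955805
3241 0.12049057975829255 ((5602.3359375, -205.53512573242188), (236.06361389160156, 417.9112548828125), 80.52725982666016)
24.8 [235.49608239 176.60163707]
-20.2 [287.18047716 155.03643404]
-65.2 [338.91420386 176.40016262]
```

View pics/w11.png

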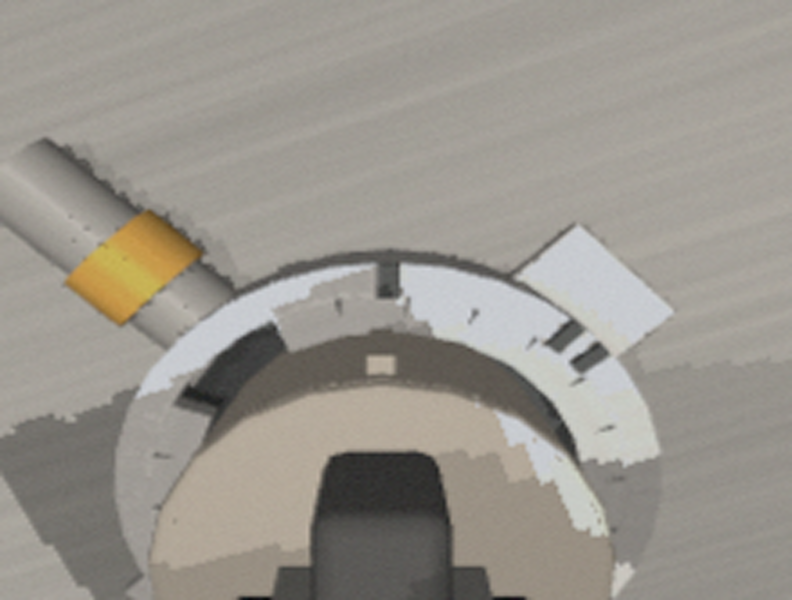

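View pics/s11.png

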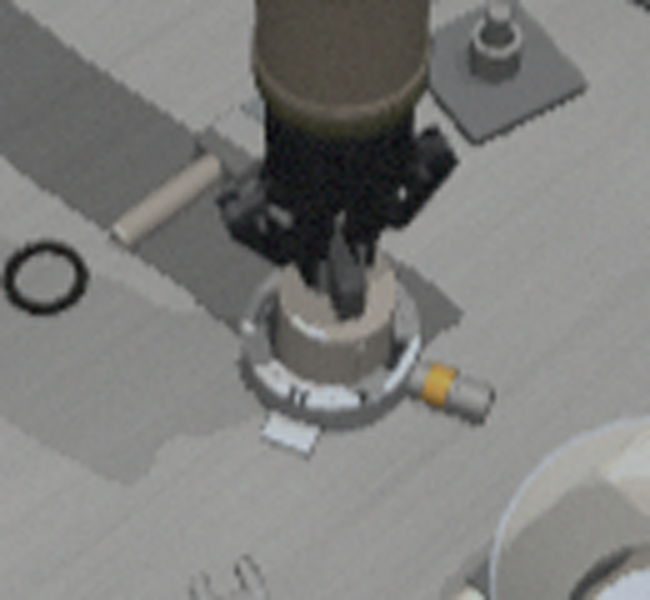

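View pics/t11.png

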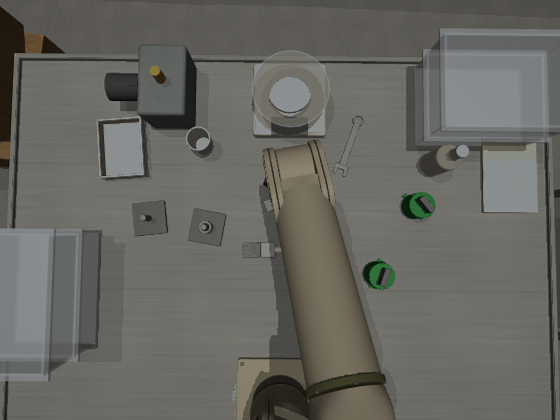

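The rib is at px (286,182) and the single mark at (288,153). Both lie nearly on one column, the notch is far left, and the double mark is at the right. Checking the rib and mark angles numerically.

```bash
python3 - <<'E'
from h import *
f=np.load('pics/w11.npz');e=wext(f['tp'],f['rv']);C=cloud(e,f['d']);M=R.from_rotvec(f['rv']).as_matrix();L=(C-f['tp'])@M
p=f['p'];ru,rv=180+381/3.6,60+365/3;mu,mv=180+388/3.6,60+280/3
for n,u,v in(('rib',ru,rv),('mark',mu,mv)):
    print(n,C[int(round(v)),int(round(u))],L[int(round(v)),int(round(u))])
c=np.array([.5554,-.0182])
for c in ([.5554,-.0185],[.5556,-.0178]):
  for n,u,v in(('rib',ru,rv),('mark',mu,mv)):
    P=dep(e,u,v,f['d'][int(round(v)),int(round(u))]);print(n,np.hypot(*(P[:2]-c)),np.degrees(np.arctan2(P[1]-c[1],P[0]-c[0])))
# cap top circle centre, tool frame
m=(C[...,2]>.080)&(C[...,2]<.088)&(np.hypot(C[...,0]-.5556,C[...,1]+.0178)<.04);P=L[m]
print(np.median(C[m][:,2]),P[:,0].min(),P[:,0].max(),P[:,2].max())
o=status.get_obs();print(o['t'],o['wrist_force'],o['ft_torque'])
E
```

```text
rib [ 0.59295454 -0.03148486  0.07541297] [7.76163343e-05 2.67978966e-02 3.96460471e-02]
mark [ 0.60114154 -0.03587849  0.03400996] [0.00137004 0.06820858 0.04881253]
rib 0.03990214888645198 -18.955050824008392
mark 0.04872929604443228 -20.640047708728495
rib 0.03994698859852616 -19.997850922061165
mark 0.04879427533513752 -21.49206460375903
0.08508237563848567 -0.03379788900476813 0.033674931598740604 0.03877639874906255
20.175 [-0.5991002   1.36801627  5.12092075] [ 0.02846286 -0.52722785  0.65605891]
```

```bash
python3 -m creep '0 0 0 0 0 0; 0 0 0 0 0 0; 0 0 0 0 0 0; 0 0 0 0 0 0; 0 0 0 0 0 0'; python3 - <<'E'
from h import *
o=status.get_obs();M=R.from_rotvec(o['eef_rot']).as_matrix();print(o['t'],o['tool_pos'],'az',np.degrees(np.arctan2(M[1,2],M[0,2])),o['wrist_force'],o['ft_torque'],o['width']);print(o['joint_positions'],o['effort'],M.round(3))
f=np.load('pics/w11.npz');e=wext(f['tp'],f['rv']);C=cloud(e,f['d'])
for uv in [(260,200),(275,192),(310,200)]: print('captop',C[uv[1],uv[0]])
for uv in [(287,225),(287,240)]: print('bar',C[uv[1],uv[0]])
E
```

```text
t: 20.8
tool_pos: [0.5558, -0.0176, 0.1022]
eef_rot: [-1.019, 1.465, -1.466]
wrist_force: [0.0, 0.6, 5.2]
width: 0.0143
20.8 [ 0.5557742  -0.01763187  0.10215164] az -20.35633077536032 [0.01609348 0.57670036 5.15856521] [ 0.06262474 -0.54132088  0.58683494] 0.014315085631822157
[ 0.35771738  0.3455464  -0.47952835  1.78606685  0.1807878   1.05245114
 -2.11354553] [  1.091263   -51.84710026  -3.83363262 -31.95977926  -0.22189805
   0.49696606  -0.60413383] [[-0.348  0.001  0.938]
 [-0.938  0.    -0.348]
 [-0.001 -1.     0.001]]
captop [ 0.59105314 -0.01713918  0.08537511]
captop [ 0.59192814 -0.02531734  0.08383254]
captop [ 0.58240412 -0.0401966   0.08500653]
bar [ 0.58305636 -0.02825638  0.1103753 ]
bar [ 0.58029891 -0.02720682  0.11929402]
```

The cap is home in height (top 84 mm, bar 119 mm). The wrist moment of 0.6 N m is more than the spring's 0.08, so I'll ease back half a degree to see whether it's just friction holding it.

```bash
python3 -m creep '0 -0.0004 0 0 0 0; 0 -0.0004 0 0 -0.5 0; 0 -0.0004 0 0 -0.5 0; 0 -0.0004 0 0 -0.5 0; 0 -0.0004 0 0 -0.5 0'; python3 - <<'E'
from h import *
o=status.get_obs();M=R.from_rotvec(o['eef_rot']).as_matrix();print(o['t'],o['tool_pos'],'az',np.degrees(np.arctan2(M[1,2],M[0,2])),o['wrist_force'],o['ft_torque'],o['width'],o['effort'][6])
E
```

```text
t: 21.42
tool_pos: [0.5556, -0.0178, 0.1022]
eef_rot: [-1.024, 1.46, -1.461]
wrist_force: [4.2, 2.0, -0.2]
width: 0.0143
21.425 [ 0.55558968 -0.01784941  0.10222359] az -19.92690992518676 [ 4.19619641  1.97386678 -0.21706949] [ 0.17447013 -1.50742808  0.06069776] 0.014258533084036419 -0.02840289263986051
```

It was friction: the moment fell to 0.06 N m, which is spring level, at about 44.6°. One last look, then I'll hand in.

```bash
python3 -m creep '0 0 0 0 0.3 0; 0 0 0 0 0.3 0; 0 0 0 0 0.3 0; 0 0 0 0 0.3 0; 0 0 0 0 0.3 0'; python3 - <<'E'
from h import *
o=status.get_obs();M=R.from_rotvec(o['eef_rot']).as_matrix();print(o['t'],o['tool_pos'],'az',np.degrees(np.arctan2(M[1,2],M[0,2])),o['wrist_force'],o['ft_torque'],o['width'])
p,d=camera('wrist')
cv2.imwrite('pics/w12.png',cv2.resize(p[60:260,180:400],None,fx=3.6,fy=3,interpolation=cv2.INTER_CUBIC))
E
```

```text
t: 22.05
tool_pos: [0.5555, -0.0179, 0.1022]
eef_rot: [-1.021, 1.464, -1.464]
wrist_force: [5.7, 1.3, -1.6]
width: 0.0143
22.05 [ 0.55549479 -0.01786873  0.10222802] az -20.21562959851657 [ 5.68121802  1.34382837 -1.60181843] [ 0.14633775 -1.87477628  0.22443889] 0.014320728695288752
```

View pics/w12.png

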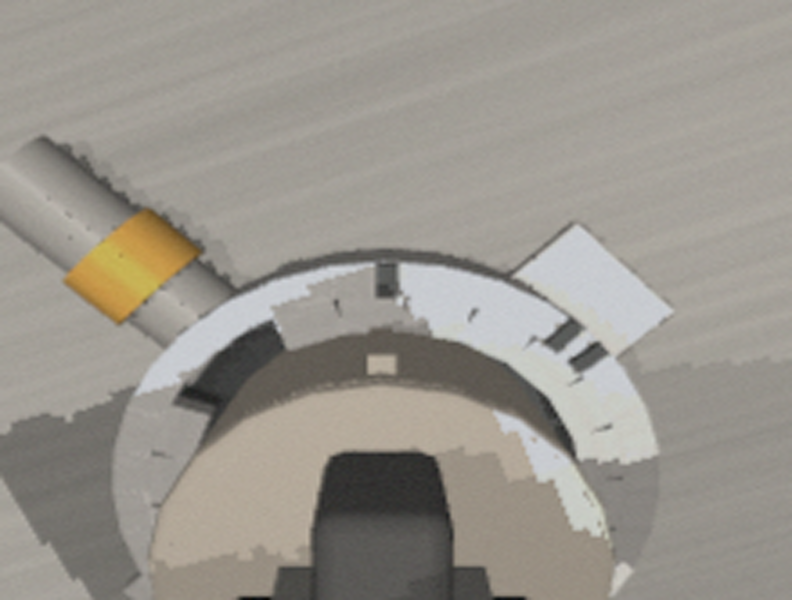

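The rib (zoomed px 382,364) points at the single mark (387,280). The arm is now carrying nearly all of the cap's weight, so I'll press it lightly back onto the groove floor and hand in.

```bash
python3 -m creep '0 0.0004 0 0 0 0; 0 0.0004 0 0 0 0; 0 0.0004 0 0 0 0; 0 0.0004 0 0 0 0; 0 0.0004 0 0 0 0'; python3 - <<'E'
from h import *
o=status.get_obs();M=R.from_rotvec(o['eef_rot']).as_matrix();print(o['t'],o['tool_pos'],'az',np.degrees(np.arctan2(M[1,2],M[0,2])),o['wrist_force'],o['ft_torque'],o['width'])
print(job.close_job())
E
```

```text
t: 22.72
tool_pos: [0.5556, -0.0178, 0.1022]
eef_rot: [-1.021, 1.464, -1.465]
wrist_force: [2.8, 0.4, 4.9]
width: 0.0143
22.725 [ 0.55558295 -0.01783682  0.10216199] az -20.21419579828695 [2.84468619 0.36615995 4.86811756] [ 0.01503282 -1.39477305  0.18249239] 0.014325122237995576
the job is handed in; nothing more can be done
None
```

I slid the strainer ring off post_a and set it over the base's spindle. I then put the white cap on, lugs down through the notches to the groove floor, and turned it clockwise to the single mark. I handed it in at 22.7 s with the cap still gripped.

**Last checks**
- **Ring:** after release its top was at 70 mm and it sat within 1 mm of the base's centre. It is now hidden under the cap.
- **Cap height:** the gripper sits 12.2 mm higher than when it picked the cap off the table, against 12 mm expected. It presses the cap down with about 5 N.
- **Cap angle:** the gripper has turned about 44.9° from the notch, and the cap's rib points at the single mark in the last picture. The lock was not approached; the largest turn was about 45°.
- **Other things:** I touched nothing else, and in the last overhead picture what the arm did not hide stood where it began.

**Checks that disagreed**
- **Rib angle:** measured from the wrist camera's depth, the rib came out about 1.5° short of the mark. That is within the roughly 1 mm camera bias I saw elsewhere.
- **Wrist moment:** it rose to 0.6 N m at the mark, well above the spring's 0.08. It fell to 0.06 when I eased back half a degree and pressed less, so I took it for friction. It was 0.18 at the end, after I turned back up to the mark and pressed again.

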